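# Set the shouldered gauge blade in the vise gap

## Robot

A 6-joint arm with a two-finger parallel gripper is mounted at the origin on the work surface. World frame = base frame: x ahead of the robot, y to its left, z up, the work surface at z = 0. Lengths are in m, angles in rad, forces in N, time in s.
With the tool pointing down it reaches from about 0.325 to 0.775 m from the base axis. Payload 9.3 kg.
Tool frame: the origin (TCP) lies midway between the tips of the shut fingers; the grasp point (between the pads) lies behind it (bot.pinch_z is the z of the grasp point in the tool frame, in m); z points along the fingers, y is the line along which they close (so a half turn about z gives the same grasp; the last joint's range is limited). The gripper opens to 85 mm and grips with 20 to 120 N. Pads are 22 mm wide; open, the fingers measure 114 mm over their backs; the gripper's body (76 mm by 85 mm) begins 54 mm behind the grasp point. The pads swing forward as they close: fully open they stand 13 mm farther back than shut.
Start: joints at [1.026, 0.259, 0.021, 1.334, 0, 1.418], TCP at [0.21, 0.508, 0.231] pointing down, gripper open.
Joint ranges: [-3.04, 3.04], [-0.91, 1.82], [-1.04, 1.36], [-1.92, 1.95], [-1.52, 1.45], [-3.14, 3.14]. Speed limits (rad/s): [2.22, 2.22, 2.79, 3.14, 3.14, 3.14].

## Interface

Orientations are given as [roll, pitch, yaw] about the fixed x, y, z axes, in that order (R = Rz(yaw) Ry(pitch) Rx(roll)).
In Python, from cell import bot, capture, ticket, finder gives the robot as it stands.
- The arm moves only by the tool move_arm, never from a script. Its argument "moves" is text: rows parted by semicolons, each of 7 numbers parted by spaces: the closure, from 0 (fully open) to 1 (shut), then the shift along the tool's x, y, z in mm, then the turn, a rotation vector about the tool's x, y, z in rad. A call has 1 to 12 rows; each row shifts and turns the commanded pose from where the row before left it, along the tool's axes as they then stand; what a row does not reach is not made up. A row lasts 1/10 s, in which the tool goes at most 50 mm and 8.59 degrees, less where a joint would pass 70% of its speed; a pose out of reach is approached as far as the arm can. A call with a gripper value outside its range is refused whole. The fingers move at their own pace and stop on an object; "grip_force" is the grip in N (left out, the last holds). Time passes only in rows, so rows that do not move let the fingers close. It gives the time, the measured TCP pose, the force, the opening and the grip force at its end, in the units of the state.
- bot.sense(): the state, without advancing time (a new reading comes with each control period).
- capture(name): name is "scene" or "side" or "wrist"; returns a dict with "pixels" (400x640x3 uint8, red, green, blue), "z_map" (400x640 float32, m along the optical axis (not along the pixel's ray), 0 where there is no reading), "fov_y" (degrees; the focal length in pixels is half the picture's height over the tangent of half this angle, whatever the lens; pixels are square), "cx", "cy" (the principal point, pixels), "R" (3x3) and "t" (3): a world point X has camera coordinates R X + t; the wrist camera has in their place "hand_eye" (4x4, takes a point from camera to tool coordinates, whose origin is the TCP and whose axes are the flange's). Camera axes: x right, y down, z forward; pixel columns grow to the right and rows downward; lengths in m; the calibration is good to about 2 mm. A picture is of the moment at which its call begins: read the wrist's pose just before it.
- ticket.hand_in(): hands the job in; it is judged then, once.
Trained networks look in a picture, given as the dict that the camera call returned (one of the last four; its "shot" number tells which), for a name from the list of things; names that differ only in an ending like _2 or _b are one class to them, and where a whole thing is asked for, a point or a joint stands for the part that bears it (a point fixed in the world has none). Each returns a list of dicts, best first, with "p" (0 to 1); they miss things now and then, are a little off and sometimes report something else, mostly with a low value. They report only what shows in the picture. A call takes as long as a camera call. They do not tell look-alikes from the thing itself.
- finder.cut_out(picture, query): "mask" (400x640 bool, what is visible of it) and "point" ([column, row] in pixels, amid what is visible of it).
The state is a dict: "clock": time; "joint_positions": joint angles; "qd": joint speeds; "joint_efforts": joint torques, N m; "eef_pos": TCP position; "orientation": TCP orientation; "ft_force": force on the tool from outside, world axes, zero at the start; "moment": the same for the moment, N m; "finger_gap": opening from 0.0 (shut) to 1.0 (fully open); "grip_force": force on a finger pad.
Only numpy, scipy, OpenCV 4.12 (cv2) and the standard library are available. Lean on these libraries where they do the work, as an engineer would, in place of code of your own. Each camera call takes 0.05 s, during which the arm holds its last target. There are 200 camera calls.

## Task

Press the button of the gauge case so that its lid springs open, lift the gauge out by its blade and set it down upright on the bench; then take it again by its handle. Raise it level with the gap between the vise jaws, slide the blade endwise into the gap from the open end facing the robot, along the gap's floor, until the handle's shoulder is fully home against the jaws, gently, and leave it there. Leave the lid open and do not disturb the other things on the bench.

Things in the scene. Friction and masses are not known exactly. Their poses are not given: they have to be found in the camera images.
- gauge: The gauge, about 220 g, 130 mm long, 36 high everywhere: a flat steel blade on its long edge (x 0 to 75, 8 thick) grows out of the middle of a black block handle (x -55 to 0, 30 thick). Origin: on the bottom, mid-thickness, in the plane of the shoulder where blade meets handle. x to the blade's tip, z up. Starts in the case, upright, its x along the case's y.
- gauge_tip (a point): Middle of the blade's tip end, 75 mm ahead of the gauge's origin and 18 mm above its bottom.
- gauge_handle (a point): Centre of the gauge's handle, 27.5 mm behind the shoulder, 18 mm above the bottom. The gauge's centre of mass lies about 23 mm ahead of the shoulder, in the blade; set on its bottom it stands stably.
- case: Grey clamshell gauge case, fixed; 165 (x) x 210 (y) x 52 mm high without lid; origin on the bench under its middle, x away from the robot at yaw 0, towards the hinge. A latch block (36 high, 90 wide) juts out in front to x = -152. Black insert 48 high, flush with the gauge's top. The gauge's bottom is 12 above the bench, its shoulder at y = -10, handle towards -y.
- case_well (a point): Middle of the finger well, at its floor, 12 mm above the bench: an opening in the insert, case x -75 to 80, y -12 to 43, 36 deep, which the blade crosses. Only here can the gauge be gripped, across the blade's 8 mm; the handle's pocket (1.5 mm play a side) and the tip's slot leave no room for fingers. Lift straight up.
- release (a joint): Round steel button, 34 mm across, on the latch block in front of the case; travel 0 to 0.006 m, pressed straight down against a spring, about 6 N when fully down; the catch frees the lid near 0.004 m.
- release_top (a point): Centre of the button's top face, 124 mm in front (-x) of the case's origin, 58 mm above the bench.
- lid (a joint): Lid angle in rad: 0 shut and latched, 1.75 at its stop, leaning back. Springs open within about a second once the button is pressed and nothing is above the lid. Hinge along the case's far edge (case x = 85, 54 mm above the bench); 165 mm from hinge to front edge, 14 thick; open it reaches 220 mm above the bench.
- lid_edge (a point): Middle of the lid's front edge.
- vise: Low grey vise, fixed; origin on the bench under the middle of the jaws, x along the gap, away from the robot at yaw 0. 80 mm long (x -40 to 40), y -90 to 100; screw with T handle on the +y side out to y = 136, up to 123 high. Jaw tops 95 above the bench.
- vise_mouth (a point): Middle of the gap's floor at the mouth (vise x = -40, nearest the robot), in the plane of the jaws' end faces, 45 mm above the bench; axes as the vise. The gap is 10.4 mm wide, 80 long, open above and at both ends, with a 4 mm lead-in chamfer. Nothing juts out below the mouth: the handle overhangs the bench. The gauge is home when its origin lies here, x along the vise's x.
- block: Bystander, loose: plain steel block 75 x 50 x 50 mm, in the middle behind the task; leave alone.
- can: Bystander, loose: spray can, blue, 66 across, 190 mm high; leave alone.
- file: Bystander, loose: flat file with a blue round handle, 330 mm long; leave alone.
- caliper: Bystander, loose: flat aluminium slide rule with a clamp nut, 250 mm long; leave alone.
- hammer: Bystander, loose: hammer lying down; leave alone.
- wrench: Bystander, loose: wrench lying down; leave alone.
- jar: Bystander, loose: squat closed jar, 72 across, 75 mm high; leave alone.
Mind the look-alikes: they are no part of the job. Several things look just like the vise: the one meant starts farthest to the robot's right.

How it is judged:
By the outcome, as a careful person would: the job done as asked, in the order asked, and still so for the second after the job is handed in, with the robot touching nothing.
It also fails if it takes over 72 s, if anything falls off the work surface, if the arm or the gripper's body presses on something with over 40 N, if the wrist force passes 120 N, or if a joint passes its speed limit or range.

## Working session

There is one attempt and no reset: what is moved stays moved. The work goes in short steps, Python scripts to look and compute and a tool call to move; the robot and the scene stay as the last step left them, time stands still between calls to the robot, and variables do not carry over. Pictures are saved under pics/ and viewed, at most 10 in all, crops included, and the job is handed in when it is done.

Besides the shell and the picture viewer there is one more tool, called after "Call:" as a command line: name --argument value ..., lists and objects as JSON in quotes. move_arm: Moves the arm, as the interface text tells. Its arguments: {"type":"object","properties":{"moves":{"type":"string"},"grip_force":{"type":"number"}},"required":["moves"]}

```bash
mkdir -p pics; ls
cat > h.py <<'E'
import numpy as np, cv2
from cell import bot, capture, ticket, finder
from scipy.spatial.transform import Rotation as Ro
def cloud(p):
    f=200/np.tan(np.radians(p['fov_y'])/2); z=p['z_map'].astype(float)
    v,u=np.mgrid[0:400,0:640]
    C=np.stack([(u-p['cx'])*z/f,(v-p['cy'])*z/f,z],-1)
    if 'hand_eye' in p:
        H=np.array(p['hand_eye']); s=p['state']
        T=C@H[:3,:3].T+H[:3,3]
        W=T@Ro.from_euler('xyz',s['orientation']).as_matrix().T+np.array(s['eef_pos'])
    else: W=(C-np.array(p['t']))@np.array(p['R'])
    W[z==0]=np.nan
    return W
def shot(n):
    s=bot.sense(); p=capture(n); p['state']=s; return p
def save(p,fn,crop=None,k=1):
    im=p['pixels'][:,:,::-1]
    if crop: im=im[crop[1]:crop[3],crop[0]:crop[2]]
    cv2.imwrite('pics/'+fn,cv2.resize(im,None,fx=k,fy=k,interpolation=cv2.INTER_CUBIC))
E
python3 - <<'E'
from h import *
print(bot.sense(), bot.pinch_z)
a=shot('scene'); b=shot('side')
cv2.imwrite('pics/a.png',a['pixels'][:,:,::-1]); cv2.imwrite('pics/b.png',b['pixels'][:,:,::-1])
for n,p in(('scene',a),('side',b)):
    W=cloud(p)
    for q in['case','release','vise','lid','gauge']:
        for d in finder.cut_out(p,q):
            m=d['mask']; P=W[m]; P=P[~np.isnan(P[:,0])]
            if len(P): print(n,q,round(d['p'],2),np.round(d['point']),np.median(P,0).round(3),np.percentile(P,2,0).round(3),np.percentile(P,98,0).round(3))
E
```

```text
pics
{'clock': 0.0, 'joint_positions': array([ 1.02644320e+00,  2.59187254e-01,  2.07263446e-02,  1.33369113e+00,
       -3.96908213e-06,  1.41818698e+00]), 'qd': array([-0.00078686, -0.00188549, -0.00138319, -0.00039211, -0.00061683,
        0.00026392]), 'joint_efforts': array([ 1.84289303e-03, -5.55635476e+01,  3.44536364e+01,  1.36742875e-02,
       -1.37069560e-04,  1.50799360e-05]), 'eef_pos': array([0.20984663, 0.50807611, 0.23065491]), 'orientation': array([-3.14025209e+00, -2.02170059e-04,  2.74984874e+00]), 'ft_force': array([-0.12297016, -0.8587996 , -0.11030326]), 'moment': array([-0.00471812,  0.04009148,  0.03313471]), 'grip_force': 0.0, 'finger_gap': 0.9971409358616861} -0.0187
scene case 0.68 [282. 288.] [ 0.617 -0.275  0.065] [ 0.48 -0.38  0.01] [ 0.712 -0.171  0.072]
scene release 0.5 [284. 288.] [ 0.623 -0.277  0.066] [ 0.534 -0.377  0.056] [ 0.705 -0.169  0.072]
scene release 0.41 [253. 268.] [ 0.494 -0.251  0.057] [ 0.479 -0.265  0.051] [ 0.509 -0.237  0.062]
scene vise 0.92 [354.  89.] [0.391 0.635 0.084] [ 0.333  0.578 -0.003] [0.435 0.796 0.099]
scene vise 0.71 [334. 306.] [ 0.788 -0.221  0.018] [ 0.775 -0.358  0.003] [ 0.801 -0.041  0.031]
scene lid 0.9 [282. 286.] [ 0.622 -0.278  0.066] [ 0.535 -0.375  0.059] [ 0.702 -0.171  0.072]
side case 0.65 [341. 277.] [ 0.603 -0.29   0.066] [ 0.475 -0.383  0.004] [ 0.704 -0.172  0.072]
side release 0.4 [307. 277.] [ 0.494 -0.254  0.058] [ 0.478 -0.265  0.05 ] [ 0.508 -0.237  0.063]
side vise 0.76 [271. 125.] [0.383 0.605 0.08 ] [0.332 0.578 0.002] [0.432 0.784 0.1  ]
side lid 0.35 [344. 274.] [ 0.616 -0.283  0.068] [ 0.533 -0.377  0.06 ] [ 0.701 -0.167  0.072]
side gauge 0.36 [339. 278.] [ 0.603 -0.291  0.066] [ 0.475 -0.383  0.002] [ 0.709 -0.173  0.072]
```

View pics/a.png

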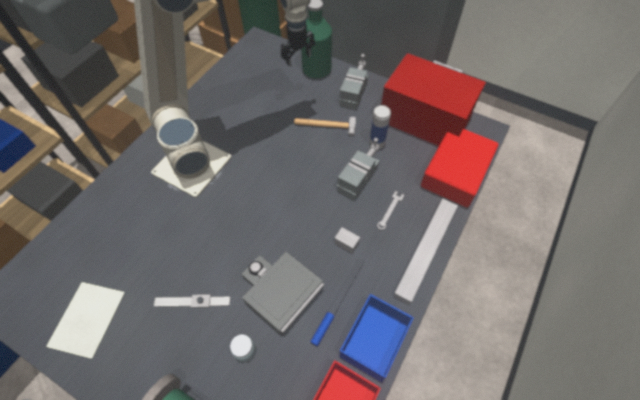

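View pics/b.png

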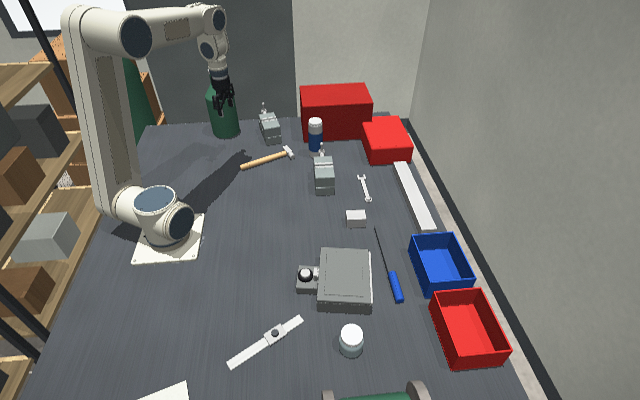

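Both pictures show the case at scene (282,288) with its button at (256,268). The two vises are at (353,88) and (356,172); the one meant is the nearer, further to the robot's right, at (356,172).

```bash
cat > m.py <<'E'
from h import *
def pr(p,X):
    f=200/np.tan(np.radians(p['fov_y'])/2); c=np.array(p['R'])@X+np.array(p['t']); return c[:2]/c[2]*f+[p['cx'],p['cy']]
for n,v0 in(('scene',(356,172)),('side',(323,172))):
    p=shot(n); W=cloud(p)
    m=(np.abs(W[...,2]-.068)<.006)&(np.abs(W[...,0]-.62)<.15)&(np.abs(W[...,1]+.28)<.16)
    P=W[m]; r=cv2.minAreaRect((P[:,:2]*1000).astype(np.float32)); print(n,'lid',r,np.median(P[:,2]))
    c=W[v0[1],v0[0]]; print('vise pt',c)
    m=(np.hypot(W[...,0]-c[0],W[...,1]-c[1])<.14)&(np.abs(W[...,2]-.095)<.008)
    P=W[m]; r=cv2.minAreaRect((P[:,:2]*1000).astype(np.float32)); print('vise top',r,len(P),np.median(P[:,2]),P.min(0),P.max(0))
    q=np.array(P.mean(0)); u=pr(p,q).astype(int); save(p,n+'v.png',(u[0]-50,u[1]-40,u[0]+50,u[1]+40),6)
    for t in('block','can','file','caliper','hammer','wrench','jar'):
        d=finder.cut_out(p,t)
        for d in d[:2]:
            Q=W[d['mask']]; Q=Q[~np.isnan(Q[:,0])]; print(t,round(d['p'],2),np.percentile(Q,3,0).round(2),np.percentile(Q,97,0).round(2))
E
python3 m.py
```

```text
scene lid ((595.5877075195312, -267.6492614746094), (210.16622924804688, 226.5271759033203), 80.37995147705078) 0.06640659664888061
vise pt [0.62044251 0.23776182 0.094338  ]
vise top ((613.5440673828125, 255.57833862304688), (151.15704345703125, 82.46542358398438), 87.25328826904297) 675 0.09320939425508687 [0.56988438 0.17944783 0.08710546] [0.65591788 0.33166443 0.10297035]
block 0.61 [ 0.67 -0.02 -0.  ] [0.75 0.05 0.05]
can 0.83 [0.57 0.44 0.03] [0.63 0.5  0.19]
file 0.95 [ 0.78 -0.36  0.01] [ 0.8  -0.05  0.03]
caliper 0.73 [0.26 0.39 0.  ] [0.49 0.52 0.03]
caliper 0.57 [ 0.26 -0.5  -0.  ] [ 0.46 -0.38  0.02]
hammer 0.83 [0.26 0.39 0.  ] [0.49 0.52 0.03]
wrench 0.59 [ 0.77  0.13 -0.  ] [0.8  0.28 0.01]
jar 0.96 [ 0.58 -0.52  0.01] [ 0.64 -0.46  0.08]
side lid ((600.8023681640625, -268.3331298828125), (212.2207794189453, 208.62942504882812), 81.22026824951172) 0.06766228388086146
vise pt [0.60654489 0.21882692 0.09431335]
vise top ((612.6600341796875, 257.05377197265625), (157.11866760253906, 79.99059295654297), 87.59489440917969) 429 0.09502328580460548 [0.56981943 0.17731519 0.08706479] [0.65394304 0.33650196 0.1022642 ]
block 0.56 [ 0.67 -0.02 -0.  ] [0.75 0.08 0.05]
block 0.48 [0.78 0.13 0.  ] [0.8  0.27 0.01]
can 0.33 [ 0.77  0.12 -0.  ] [0.8  0.29 0.01]
file 0.83 [ 0.77 -0.36  0.  ] [ 0.8  -0.05  0.03]
caliper 0.8 [ 0.26 -0.5   0.  ] [ 0.47 -0.38  0.02]
hammer 0.75 [0.25 0.39 0.  ] [0.49 0.52 0.03]
jar 0.95 [ 0.58 -0.52  0.01] [ 0.64 -0.46  0.08]
jar 0.62 [0.57 0.18 0.01] [0.65 0.39 0.1 ]
```

```bash
cat > plan.py <<'E'
from h import *
# plan(list of (x,y,z[m],yaw,nrows,closure)) for tool straight down -> rows in tool axes, rounded, errors carried on
def down(yaw): return Ro.from_euler('z',yaw)*Ro.from_euler('x',np.pi)
def plan(wps,dec=0,start=None):
    s=bot.sense(); R=Ro.from_euler('xyz',s['orientation']); p=np.array(s['eef_pos'])*1e3
    rows=[]
    for x,y,z,yaw,n,c in wps:
        p0,R0=p.copy(),R; y0=np.arctan2(*R0.as_matrix()[[1,0],0]); dy=yaw-y0
        if abs(dy)>3.5: dy-=2*np.pi*np.sign(dy)
        for i in range(1,n+1):
            pt=p0+(np.array([x,y,z])*1e3-p0)*i/n; Rt=down(y0+dy*i/n)
            d=np.round(R.inv().apply(pt-p),dec); r=np.round((R.inv()*Rt).as_rotvec(),3 if i==1 else 2)
            if i==n: r=np.round((R.inv()*Rt).as_rotvec(),3)
            p=p+R.apply(d); R=R*Ro.from_rotvec(r); rows.append('%g '%c+' '.join('%g'%(v+0) for v in np.r_[d,r]))
    for i in range(0,len(rows),12): print('; '.join(rows[i:i+12]))
E
python3 - <<'E'
from plan import *
p=capture('wrist'); print(np.round(p['hand_eye'],3),p['fov_y'])
plan([(.486,-.250,.14,4.55,20,1)])
E
```

```text
[[ 0.001 -0.965 -0.261  0.065]
 [ 1.     0.001 -0.001 -0.   ]
 [ 0.001 -0.261  0.965 -0.143]
 [ 0.     0.     0.     1.   ]] 67.75499467132134
1 -27 -30 5 0 0 -0.09; 1 -25 -32 4 0 0 -0.09; 1 -21 -34 5 0 0 -0.09; 1 -18 -36 4 0 0 -0.09; 1 -15 -38 5 0 0 -0.09; 1 -12 -38 4 0 0 -0.09; 1 -8 -40 5 0 0 -0.09; 1 -5 -40 5 0 0 -0.09; 1 0 -40 4 0 0 -0.09; 1 2 -40 5 0 0 -0.09; 1 7 -40 4 0 0 -0.09; 1 10 -39 5 0 0 -0.09
1 13 -38 4 0 0 -0.09; 1 17 -37 5 0 0 -0.09; 1 20 -35 4 0 0 -0.09; 1 23 -33 5 0 0 -0.09; 1 26 -31 5 0 0 -0.09; 1 29 -28 4 0 0 -0.09; 1 31 -26 5 0 0 -0.09; 1 33 -23 4 0 0 -0.09
```

Call:
move_arm --moves "1 -27 -30 5 0 0 -0.09; 1 -25 -32 4 0 0 -0.09; 1 -21 -34 5 0 0 -0.09; 1 -18 -36 4 0 0 -0.09; 1 -15 -38 5 0 0 -0.09; 1 -12 -38 4 0 0 -0.09; 1 -8 -40 5 0 0 -0.09; 1 -5 -40 5 0 0 -0.09; 1 0 -40 4 0 0 -0.09; 1 2 -40 5 0 0 -0.09; 1 7 -40 4 0 0 -0.09; 1 10 -39 5 0 0 -0.09"

```text
clock: 2.65
eef_pos: [0.3755, 0.0518, 0.1765]
orientation: [-3.141, 0.001, -2.45]
ft_force: [0.3, 1.0, -0.4]
finger_gap: 0.001
grip_force: 0.0
```

Call:
move_arm --moves "1 13 -38 4 0 0 -0.09; 1 17 -37 5 0 0 -0.09; 1 20 -35 4 0 0 -0.09; 1 23 -33 5 0 0 -0.09; 1 26 -31 5 0 0 -0.09; 1 29 -28 4 0 0 -0.09; 1 31 -26 5 0 0 -0.09; 1 33 -23 4 0 0 -0.09; 1 0 0 0 0 0 0; 1 0 0 0 0 0 0"

```text
clock: 3.65
eef_pos: [0.4857, -0.2503, 0.1396]
orientation: [3.14, 0.001, -1.735]
ft_force: [-0.8, 0.0, -0.2]
finger_gap: -0.001
grip_force: 0.0
```

Run:
```python
from plan import *
p=shot('wrist'); W=cloud(p); print(p['state']['eef_pos'],p['state']['orientation'])
for d in finder.cut_out(p,'release'):
    P=W[d['mask']]; P=P[~np.isnan(P[:,0])]; P=P[P[:,2]>.055]; P=P[P[:,2]<.063]
    if len(P): print(d['p'],d['point'],cv2.minEnclosingCircle((P[:,:2]*1e3).astype(np.float32)),np.median(P,0))
save(p,'w1.png')
plan([(.486,-.250,.062,4.55,4,1),(.486,-.250,.051,4.55,4,1)])
```

```text
[ 0.48572579 -0.25026164  0.13963568] [ 3.14038315e+00  7.40180787e-04 -1.73540036e+00]
0.69 [309.0, 208.5] ((495.642578125, -249.32632446289062), 16.803987503051758) [ 0.49543029 -0.25032503  0.05845451]
1 0 0 20 0 0 0; 1 0 0 19 0 0 0; 1 1 0 20 0 0 0; 1 0 -1 19 0 0 -0.001; 1 0 0 3 0 0 0; 1 0 0 3 0 0 0; 1 0 0 2 0 0 0; 1 0 0 3 0 0 0
```

Call:
move_arm --moves "1 0 -1 20 0 0 0; 1 0 -1 19 0 0 0; 1 0 -1 20 0 0 0; 1 0 0 18 0 0 0; 1 0 0 3 0 0 0; 1 0 0 3 0 0 0; 1 0 0 3 0 0 0; 1 0 0 2 0 0 0; 1 0 0 0 0 0 0"

```text
clock: 4.65
eef_pos: [0.4892, -0.2499, 0.0529]
orientation: [-3.141, 0.0, -1.733]
ft_force: [-0.6, 4.4, 5.1]
finger_gap: 0.0
grip_force: 2.6
```

Call:
move_arm --moves "1 0 0 0 0 0 0; 1 0 0 -15 0 0 0; 1 0 20 -30 0 0 0; 0 0 20 -40 0 0 0; 0 0 0 -40 0 0 0; 0 0 0 -40 0 0 0; 0 0 0 -20 0 0 0; 0 0 0 0 0 0 0; 0 0 0 0 0 0 0"

```text
clock: 5.55
eef_pos: [0.4495, -0.244, 0.2373]
orientation: [-3.141, -0.001, -1.734]
ft_force: [-0.0, 0.4, 0.6]
finger_gap: 0.985
grip_force: 0.0
```

Run:
```python
from plan import *
p=shot('side'); save(p,'s2.png',(260,200,420,340),4)
W=cloud(p)
for q in('gauge','lid','gauge_tip'):
  for d in finder.cut_out(p,q):
    P=W[d['mask']]; P=P[~np.isnan(P[:,0])]
    if len(P): print(q,d['p'],d['point'],np.percentile(P,2,0).round(3),np.percentile(P,98,0).round(3))
```

```text
gauge 0.6 [305.5, 274.7] [ 0.481 -0.265  0.049] [ 0.511 -0.232  0.062]
gauge 0.48 [344.2, 286.2] [ 0.594 -0.337  0.011] [ 0.627 -0.22   0.053]
lid 0.67 [381.9, 261.9] [ 0.689 -0.391  0.019] [ 0.752 -0.187  0.218]
gauge_tip 0.77 [341.9, 287.8] [ 0.595 -0.334  0.043] [ 0.628 -0.215  0.053]
gauge_tip 0.42 [351.4, 340.3] [ 0.575 -0.518 -0.001] [ 0.644 -0.436  0.079]
```

View pics/s2.png

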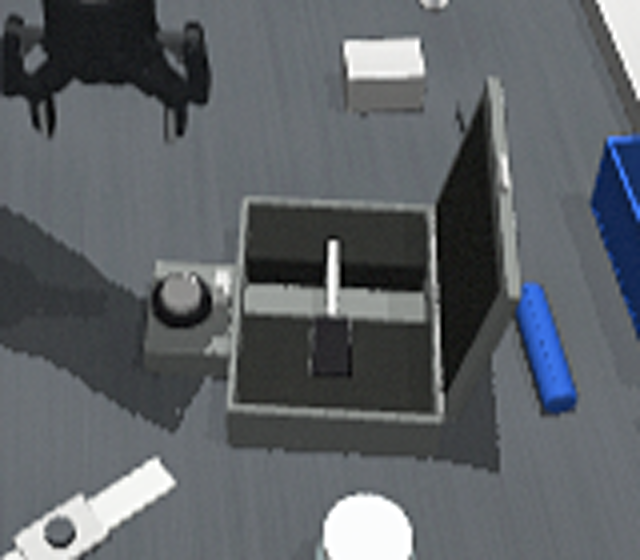

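The lid stands open; the blade (333,240)-(333,315) crosses the well and the handle is at (332,345) in the crop. Now above the blade for a close look.

Run:
```python
from plan import *
plan([(.620,-.257,.14,-1.731,6,0.3)])
```

```text
0.3 -2 -28 16 0.002 0.001 0; 0.3 -3 -29 16 0 0 0; 0.3 -2 -28 16 0 0 0; 0.3 -3 -29 16 0 0 0; 0.3 -2 -28 16 0 0 0; 0.3 -2 -29 16 0 0 -0.002
```

Call:
move_arm --moves "0.3 -2 -28 16 0 0 0; 0.3 -3 -29 16 0 0 0; 0.3 -2 -28 16 0 0 0; 0.3 -3 -29 16 0 0 0; 0.3 -2 -28 16 0 0 0; 0.3 -2 -29 16 0 0 0; 0.3 0 0 0 0 0 0; 0.3 0 0 0 0 0 0"

```text
clock: 6.55
eef_pos: [0.6202, -0.2572, 0.1395]
orientation: [3.139, 0.001, -1.733]
ft_force: [0.4, 0.6, 1.0]
finger_gap: 0.703
grip_force: 0.0
```

Run:
```python
from plan import *
p=shot('wrist'); W=cloud(p); s=p['state']; print(s['eef_pos'],s['orientation'],s['finger_gap'])
for q in('gauge','gauge_tip'):
  for d in finder.cut_out(p,q):
    m=d['mask']&(np.abs(W[...,2]-.048)<.005); P=W[m]
    if len(P)>20: print(q,d['p'],d['point'],cv2.minAreaRect((P[:,:2]*1e3).astype(np.float32)),P.mean(0))
# bright blade pixels near top plane
g=p['pixels'].astype(int).mean(-1); m=(np.abs(W[...,2]-.048)<.004)&(g>110)&(np.hypot(W[...,0]-.62,W[...,1]+.257)<.06); P=W[m]
print(len(P)); 
if len(P)>20: print(cv2.minAreaRect((P[:,:2]*1e3).astype(np.float32)),P.mean(0),P.min(0),P.max(0))
save(p,'w2.png')
```

```text
[ 0.62017342 -0.25724129  0.13951422] [ 3.13868131e+00  9.30143436e-04 -1.73282063e+00] 0.7034042547233726
gauge 0.97 [317.2, 148.3] ((618.4033203125, -269.7907409667969), (129.57376098632812, 30.01310157775879), 79.78011322021484) [ 0.61429779 -0.29263607  0.04859878]
gauge_tip 0.87 [317.1, 150.4] ((618.0322265625, -269.6745300292969), (129.49893188476562, 30.03754997253418), 80.5338134765625) [ 0.61422439 -0.29283596  0.04859708]
gauge_tip 0.34 [476.6, 186.0] ((493.1632385253906, -249.21470642089844), (32.730224609375, 39.526554107666016), 78.8351821899414) [ 0.5026771  -0.25615287  0.0502224 ]
1950
((633.1709594726562, -243.0414581298828), (88.53146362304688, 79.89863586425781), 85.13651275634766) [ 0.63489832 -0.23146069  0.04858802] [ 0.59161785 -0.29053479  0.04429497] [ 0.67406431 -0.19800625  0.05092442]
```

View pics/w2.png

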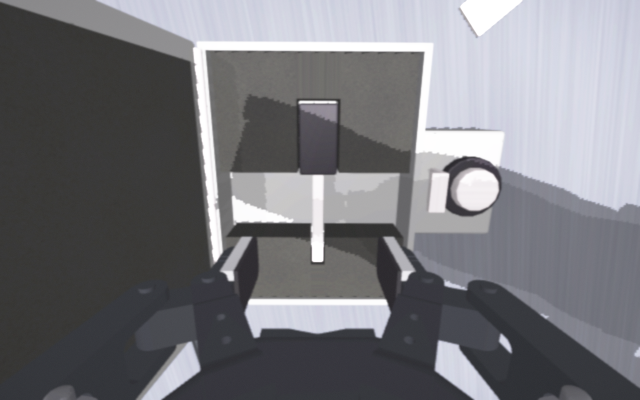

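The blade (column 317) sits centred between the fingers, with the handle pocket at (318,135). Go straight down and grip.

Call:
move_arm --moves "0.3 0 0 25 0 0 0.008; 0.3 0 0 25 0 0 0; 0.3 0 0 25 0 0 0; 0.3 0 0 20 0 0 0; 0.3 0 0 15 0 0 0; 0.3 0 0 12 0 0 0; 0.3 0 0 0 0 0 0; 1 0 0 0 0 0 0; 1 0 0 0 0 0 0; 1 0 0 0 0 0 0; 1 0 0 0 0 0 0; 1 0 0 0 0 0 0" --grip_force 50

```text
clock: 7.9
eef_pos: [0.6209, -0.2578, 0.0202]
orientation: [-3.14, -0.0, -1.741]
ft_force: [-0.0, 0.2, 6.5]
finger_gap: 0.084
grip_force: 50.2
```

Call:
move_arm --moves "1 0 0 -5 0 0 0; 1 0 0 -10 0 0 0; 1 0 0 -15 0 0 0; 1 0 0 -25 0 0 0; 1 0 0 -30 0 0 0; 1 0 0 -30 0 0 0; 1 0 0 0 0 0 0"

```text
clock: 8.6
eef_pos: [0.6221, -0.2585, 0.1394]
orientation: [-3.135, -0.002, -1.741]
ft_force: [1.5, -0.7, -1.4]
finger_gap: 0.086
grip_force: 49.1
```

Run:
```python
from plan import *
p=shot('side'); W=cloud(p)
for d in finder.cut_out(p,'gauge'):
    P=W[d['mask']]; P=P[~np.isnan(P[:,0])]
    if len(P): print(d['p'],d['point'],np.percentile(P,2,0).round(3),np.percentile(P,98,0).round(3))
plan([(.47,.04,.10,-3.187,20,1),(.47,.04,.013,-3.187,7,1)])
```

```text
0.72 [345.8, 262.8] [ 0.595 -0.336  0.14 ] [ 0.626 -0.247  0.171]
1 -13 10 2 -0.001 0 0.072; 1 -13 11 1 0 0 0.07; 1 -12 12 2 0 0 0.07; 1 -11 12 2 0 0 0.08; 1 -10 14 2 0 0 0.07; 1 -9 14 1 0 0 0.07; 1 -8 14 2 0 0 0.07; 1 -7 15 2 0 0 0.08; 1 -6 16 2 0 0 0.07; 1 -4 16 1 0 0 0.07; 1 -4 16 2 0 0 0.07; 1 -2 17 2 0 0 0.08
1 -1 16 2 0 0 0.07; 1 0 17 1 0 0 0.07; 1 2 17 2 0 0 0.07; 1 2 16 2 0 0 0.07; 1 4 17 2 0 0 0.08; 1 5 15 1 0 0 0.07; 1 6 16 2 0 0 0.07; 1 7 15 2 0 0 0.074; 1 0 0 12 0 0 0; 1 0 0 13 0 0 0; 1 0 0 12 0 0 0; 1 0 0 13 0 0 0
1 0 0 12 0 0 0; 1 0 0 12 0 0 0; 1 0 0 13 0 0 0
```

Call:
move_arm --moves "1 -13 10 2 0 0 0.072; 1 -13 11 1 0 0 0.07; 1 -12 12 2 0 0 0.07; 1 -11 12 2 0 0 0.08; 1 -10 14 2 0 0 0.07; 1 -9 14 1 0 0 0.07; 1 -8 14 2 0 0 0.07; 1 -7 15 2 0 0 0.08; 1 -6 16 2 0 0 0.07; 1 -4 16 1 0 0 0.07; 1 -4 16 2 0 0 0.07; 1 -2 17 2 0 0 0.08"

```text
clock: 9.9
eef_pos: [0.5289, -0.078, 0.1118]
orientation: [3.14, -0.002, -2.616]
ft_force: [0.2, 0.8, -2.1]
finger_gap: 0.083
grip_force: 49.1
```

Call:
move_arm --moves "1 -1 16 2 0 0 0.07; 1 0 17 1 0 0 0.07; 1 2 17 2 0 0 0.07; 1 2 16 2 0 0 0.07; 1 4 17 2 0 0 0.08; 1 5 15 1 0 0 0.07; 1 6 16 2 0 0 0.07; 1 7 15 2 0 0 0.074; 1 0 0 20 0 0 0; 1 0 0 20 0 0 0; 1 0 0 20 0 0 0; 1 0 0 12 0 0 0"

```text
clock: 11.1
eef_pos: [0.4678, 0.0401, 0.0249]
orientation: [3.141, -0.004, 3.096]
ft_force: [-0.3, -0.4, -2.6]
finger_gap: 0.079
grip_force: 49.1
```

Run:
```python
from plan import *
s=bot.sense(); print(s['eef_pos'],s['orientation'],s['ft_force'])
p=shot('side'); W=cloud(p)
for d in finder.cut_out(p,'gauge'):
    P=W[d['mask']]; P=P[~np.isnan(P[:,0])]
    if len(P): print(d['p'],d['point'],np.percentile(P,[1,50,99],0).round(3))
u,v=map(int,finder.cut_out(p,'gauge')[0]['point']); save(p,'s3.png',(u-60,v-50,u+60,v+50),5)
```

```text
[0.46784892 0.04010352 0.02485514] [ 3.14143156 -0.00389862  3.09593364] [-0.32259305 -0.35342553 -2.60106815]
0.7 [286.3, 216.0] [[ 0.392  0.025 -0.002]
 [ 0.436  0.034  0.043]
 [ 0.525  0.101  0.057]]
```

View pics/s3.png

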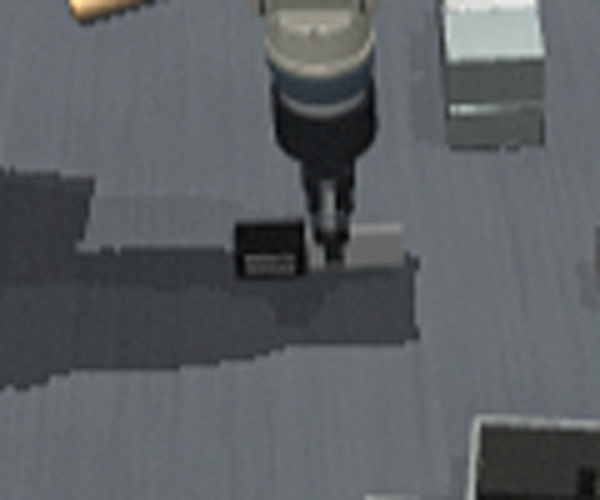

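The gauge hangs level, handle at (270,245) towards the robot and blade tip at (400,240), a little above the bench. Lower until contact.

Call:
move_arm --moves "1 0 0 6 0 0 0; 1 0 0 4 0 0 0; 1 0 0 3 0 0 0; 1 0 0 2 0 0 0; 1 0 0 1 0 0 0; 1 0 0 0 0 0 0"

```text
clock: 11.85
eef_pos: [0.4697, 0.0399, 0.0113]
orientation: [-3.142, 0.0, 3.096]
ft_force: [-1.3, 0.3, -2.5]
finger_gap: 0.084
grip_force: 49.1
```

Call:
move_arm --moves "1 0 0 1 0 0 0; 1 0 0 1 0 0 0; 1 0 0 1 0 0 0; 1 0 0 0 0 0 0"

```text
clock: 12.25
eef_pos: [0.4697, 0.0399, 0.0082]
orientation: [3.142, -0.0, 3.096]
ft_force: [-0.3, 0.1, -1.9]
finger_gap: 0.082
grip_force: 49.3
```

Call:
move_arm --moves "1 0 0 1 0 0 0; 1 0 0 0.5 0 0 0; 1 0 0 0 0 0 0"

```text
clock: 12.55
eef_pos: [0.4698, 0.0399, 0.0081]
orientation: [-3.141, 0.001, 3.096]
ft_force: [-6.4, 0.4, 17.8]
finger_gap: 0.081
grip_force: 52.4
```

Call:
move_arm --moves "1 0 0 -1 0 0 0; 0.3 0 0 0 0 0 0; 0.3 0 0 0 0 0 0; 0.3 0 0 0 0 0 0; 0.3 0 0 0 0 0 0; 0.3 0 0 -30 0 0 0; 0.3 0 0 -40 0 0 0; 0.3 25 0 -40 0 0 0; 0.3 25 0 0 0 0 0; 0.3 0 0 0 0 0 0; 0.3 0 0 0 0 0 0"

```text
clock: 13.65
eef_pos: [0.4198, 0.0422, 0.118]
orientation: [-3.142, 0.001, 3.096]
ft_force: [0.4, 0.6, 0.3]
finger_gap: 0.703
grip_force: 0.0
```

Run:
```python
from plan import *
p=shot('wrist'); W=cloud(p); s=p['state']; print(s['eef_pos'],s['orientation'],s['finger_gap'])
for d in finder.cut_out(p,'gauge'):
    m=d['mask']&(np.abs(W[...,2]-.036)<.005); P=W[m]
    if len(P)>20:
        print(d['p'],d['point'],cv2.minAreaRect((P[:,:2]*1e3).astype(np.float32)),np.median(P,0))
save(p,'w3.png')
v=np.abs(W[...,2]-.095)<.004
```

```text
[0.41983607 0.04216149 0.11795683] [-3.14154798e+00  9.85062969e-04  3.09573644e+00] 0.7032603099671599
0.58 [316.6, 215.6] ((458.83380126953125, 40.10387420654297), (29.989301681518555, 130.20751953125), 87.36309814453125) [0.42843056 0.04034527 0.03655027]
```

View pics/w3.png

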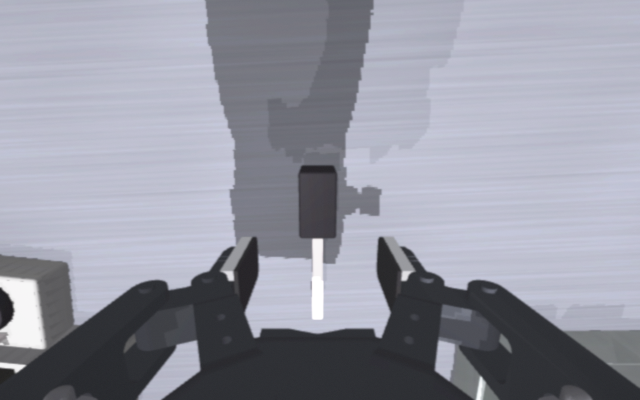

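The gauge stands upright, handle at (317,202) centred between the fingers, blade to (317,318). Down and take the handle.

Call:
move_arm --moves "0.3 -1.5 0 25 0 0 0; 0.3 0 0 25 0 0 0; 0.3 0 0 25 0 0 0; 0.3 0 0 20 0 0 0; 0.3 0 0 11 0 0 0; 0.3 0 0 6 0 0 0; 0.3 0 0 0 0 0 0; 1 0 0 0 0 0 0; 1 0 0 0 0 0 0; 1 0 0 0 0 0 0; 1 0 0 0 0 0 0; 1 0 0 0 0 0 0" --grip_force 80

```text
clock: 14.95
eef_pos: [0.4218, 0.0421, 0.0065]
orientation: [-3.142, 0.002, 3.096]
ft_force: [-0.8, 0.4, 6.8]
finger_gap: 0.345
grip_force: 79.4
```

Run:
```python
from plan import *
plan([(.42,.05,.15,-3.187,6,1),(.47,.258,.15,-3.187,10,1)])
```

```text
1 0 1 -24 0 0.002 0; 1 1 2 -24 0 0 0; 1 0 1 -24 0 0 0; 1 0 1 -24 0 0 0; 1 1 2 -24 0 0 0; 1 0 1 -23 0 0 0; 1 -4 21 0 0 0 0; 1 -4 21 0 0 0 0; 1 -4 21 0 0 0 0; 1 -4 21 0 0 0 0; 1 -4 21 0 0 0 0; 1 -4 21 0 0 0 0
1 -4 21 0 0 0 0; 1 -4 21 0 0 0 0; 1 -4 21 0 0 0 0; 1 -4 21 -1 0 0 0
```

Call:
move_arm --moves "1 0 1 -10 0 0 0; 1 1 2 -24 0 0 0; 1 0 1 -30 0 0 0; 1 0 1 -30 0 0 0; 1 1 2 -30 0 0 0; 1 0 1 -23 0 0 0; 1 -4 21 0 0 0 0; 1 -4 21 0 0 0 0; 1 -4 21 0 0 0 0; 1 -4 21 0 0 0 0; 1 -4 21 0 0 0 0; 1 -4 21 0 0 0 0"

```text
clock: 16.15
eef_pos: [0.449, 0.1758, 0.1533]
orientation: [-3.142, -0.0, 3.096]
ft_force: [1.8, -0.5, -2.9]
finger_gap: 0.339
grip_force: 79.5
```

Call:
move_arm --moves "1 -2 21 0 0 0 0; 1 -2 21 0 0 0 0; 1 -2 21 0 0 0 0; 1 -2 21 0 0 0 0; 1 0 0 0 0 0 0; 1 0 0 0 0 0 0"

```text
clock: 16.75
eef_pos: [0.4607, 0.2586, 0.1529]
orientation: [-3.141, -0.001, 3.097]
ft_force: [-0.3, 0.1, -2.6]
finger_gap: 0.334
grip_force: 79.6
```

Run:
```python
from plan import *
p=shot('wrist'); W=cloud(p); s=p['state']; print(s['eef_pos'],s['orientation'],s['finger_gap'],s['ft_force'])
np.savez('w4.npz',W=W,px=p['pixels'])
m=np.abs(W[...,2]-.095)<.004; P=W[m]; print(len(P),P.min(0),P.max(0))
save(p,'w4.png')
for d in finder.cut_out(p,'gauge'):
    P=W[d['mask']]; P=P[~np.isnan(P[:,0])]; print(d['p'],d['point'],np.percentile(P,[1,50,99],0).round(3))
```

```text
[0.46068255 0.25857837 0.15293151] [-3.14116813e+00 -5.98857715e-04  3.09683153e+00] 0.33434385801975836 [-0.34749671  0.12544409 -2.61131177]
499 [0.56563526 0.33215917 0.09100032] [0.58099583 0.49781262 0.0989973 ]
0.84 [316.9, 261.5] [[0.432 0.244 0.154]
 [0.453 0.258 0.183]
 [0.486 0.273 0.184]]
```

View pics/w4.png

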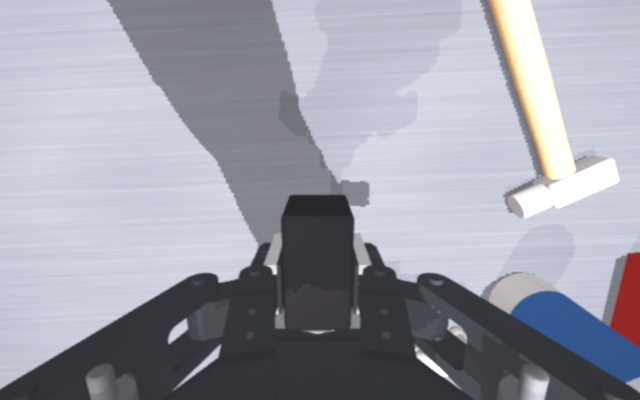

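Held level, handle (317,260); the vise is hidden behind the gripper. I'll step forward beside it so the camera looks back on the gap.

Call:
move_arm --moves "1 -20 -7 -10 0 0 0; 1 -30 -10 -10 0 0 0; 1 -30 -10 -10 0 0 0; 1 -30 -10 0 0 0 0; 1 -30 -10 0 0 0 0; 1 -30 -10 0 0 0 0; 1 -30 -6 0 0 0 0; 1 0 0 0 0 0 0; 1 0 0 0 0 0 0; 1 0 0 0 0 0 0"

```text
clock: 17.85
eef_pos: [0.6574, 0.186, 0.1829]
orientation: [-3.142, -0.001, 3.095]
ft_force: [0.3, -0.4, -2.3]
finger_gap: 0.332
grip_force: 79.6
```

Run:
```python
from plan import *
p=shot('wrist'); W=cloud(p); s=p['state']; print(s['eef_pos'],s['orientation'],s['finger_gap'],s['ft_force'])
np.savez('w5.npz',W=W,px=p['pixels'])
m=(np.abs(W[...,2]-.095)<.004)&(W[...,0]<.68); P=W[m]; print(len(P),P.min(0),P.max(0))
for x in np.arange(.57,.66,.01):
    r=P[np.abs(P[:,0]-x)<.002]; y=np.sort(r[:,1])
    if len(y)>5:
        g=np.diff(y); i=g.argmax(); print(round(x,3),y[0].round(4),y[-1].round(4),'gap',y[i].round(4),y[i+1].round(4))
save(p,'w5.png')
```

```text
[0.65739227 0.18602909 0.18286883] [-3.14152519e+00 -6.65928723e-04  3.09542952e+00] 0.3324535743827881 [ 0.25305388 -0.36601945 -2.33936492]
19284 [0.572245   0.18320173 0.0910068 ] [0.65752303 0.39769683 0.09891573]
0.58 0.1859 0.3332 gap 0.2657 0.2755
0.59 0.1853 0.3328 gap 0.2651 0.2753
0.6 0.1848 0.3325 gap 0.2646 0.2747
0.61 0.1851 0.3323 gap 0.2644 0.2743
0.62 0.1846 0.3936 gap 0.3317 0.3904
0.63 0.1842 0.3309 gap 0.2637 0.2735
0.64 0.1837 0.3306 gap 0.2631 0.2732
0.65 0.1832 0.3302 gap 0.2628 0.2725
```

View pics/w5.png

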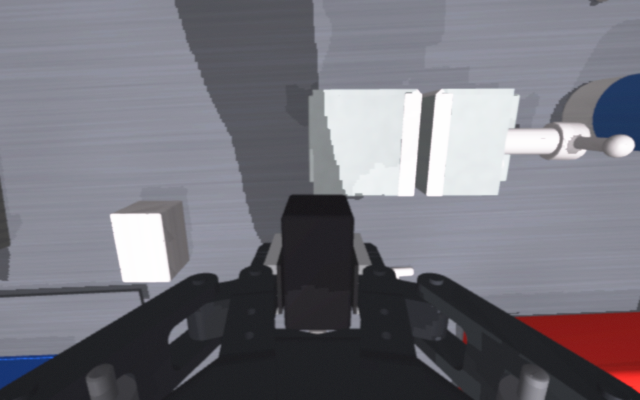

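The vise gap shows at column ~424, rows 92–195, mouth at the top (towards the robot). Now compare with the handle top seen by the same camera.

Run:
```python
from plan import *
d=np.load('w5.npz'); W=d['W']; s=bot.sense(); t=s['eef_pos']
v,u=np.mgrid[0:400,0:640]
m=(u>270)&(u<365)&(v>190)&(v<320)&(np.abs(W[...,2]-.2123)<.005); P=W[m]; print(len(P),np.median(P,0))
r=cv2.minAreaRect((P[:,:2]*1e3).astype(np.float32)); print(r,t)
for x in (.635,.645,.655,.665):
    y=P[np.abs(P[:,0]-x)<.002][:,1]; z=P[np.abs(P[:,0]-x)<.002][:,2]
    if len(y): print(x,y.min(),y.max(),(y.min()+y.max())/2,np.median(z))
print('back end',P[:,0].min())
T=W[(np.abs(W[...,2]-.095)<.004)]
for y in (.20,.22,.24,.255,.285,.30,.32):
    x=T[(np.abs(T[:,1]-y)<.002)&(T[:,0]<.66)][:,0]; print(y,x.min().round(4),x.max().round(4))
xs=np.arange(.578,.652,.004); c=[]
for x in xs:
    y=np.sort(T[(np.abs(T[:,0]-x)<.0015)&(T[:,1]>.24)&(T[:,1]<.30)][:,1]); g=np.diff(y); i=g.argmax(); c.append((y[i]+y[i+1])/2)
k=np.polyfit(xs-.573,c,1); print('gap yaw, y at mouth',k, np.std(c-np.polyval(k,xs-.573)))
```

```text
7882 [0.65055316 0.18594302 0.21278799]
((654.3153686523438, 185.64834594726562), (39.95915985107422, 50.15122985839844), 87.06745910644531) [0.65730613 0.18631543 0.1831626 ]
0.635 0.17169572384639126 0.20183116252264727 0.18676344318451926 0.21284569252187668
0.645 0.16606452047665587 0.2011647373500938 0.18361462891337482 0.21287289526343686
0.655 0.17118632813782886 0.20041663679713795 0.1858014824674834 0.21293481162794103
0.665 0.17072079113746116 0.1999500343523939 0.18533541274492754 0.21278842025184813
back end 0.6287081017812886
0.2 0.5728 0.6516
0.22 0.5731 0.653
0.24 0.5739 0.6542
0.255 0.5747 0.6548
0.285 0.576 0.6559
0.3 0.5766 0.6561
0.32 0.5776 0.6571
gap yaw, y at mouth [-0.04239859  0.270871  ] 0.00014950789405702075
```

Run:
```python
from plan import *
plan([(.45,.2,.18,np.pi-.0424,7,1),(.44,.2769,.15,np.pi-.0424,3,1),(.44,.2769,.0535,np.pi-.0424,5,1)])
```

```text
1 30 1 0 0 0 0; 1 29 0 1 0 0 0; 1 30 1 0 0 0 0; 1 30 0 1 0 0 0; 1 29 1 0 0 0 0; 1 30 1 1 0 0 0; 1 30 0 0 0 0 -0.003; 1 4 26 10 0 0 0; 1 5 25 10 0 0 0; 1 4 26 10 0 0 0; 1 0 0 19 0 0 0; 1 0 0 20 0 0 0
1 0 0 19 0 0 0; 1 0 0 19 0 0 0; 1 0 0 20 0 0 0
```

Call:
move_arm --moves "1 30 1 0 0 0 0; 1 29 0 1 0 0 0; 1 30 1 0 0 0 0; 1 30 0 1 0 0 0; 1 29 1 0 0 0 0; 1 30 1 1 0 0 0; 1 30 0 0 0 0 -0.003; 1 4 26 10 0 0 0; 1 5 25 10 0 0 0; 1 4 26 10 0 0 0; 1 0 0 19 0 0 0; 1 0 0 20 0 0 0"

```text
clock: 19.1
eef_pos: [0.4399, 0.2784, 0.1111]
orientation: [3.141, 0.002, 3.101]
ft_force: [0.3, -0.3, -2.4]
finger_gap: 0.337
grip_force: 80.1
```

Call:
move_arm --moves "1 0 0 19 0 0 0; 1 0 0 19 0 0 0; 1 0 0 19 0 0 0; 1 0 0 0 0 0 0; 1 0 0 0 0 0 0"

```text
clock: 19.6
eef_pos: [0.4404, 0.2775, 0.0546]
orientation: [3.141, 0.0, 3.099]
ft_force: [0.4, -0.3, -1.7]
finger_gap: 0.339
grip_force: 79.9
```

Run:
```python
from plan import *
from cell import *
s=bot.sense(); print(s['eef_pos'],s['orientation'],s['ft_force'])
p=shot('side'); W=cloud(p)
d=finder.cut_out(p,'gauge')[0]
P=W[d['mask']]; P=P[~np.isnan(P[:,0])]; print(d['p'],d['point'],np.percentile(P,[1,50,99],0).round(3))
# gauge-top heights along x
T=P[(np.abs(P[:,1]-.275)<.025)]
for x in np.arange(.41,.55,.01):
    z=T[np.abs(T[:,0]-x)<.005]
    if len(z): print(x.round(3),z[:,2].max().round(4),end=' ; ')
u,v=map(int,d['point']); save(p,'s6.png',(u-60,v-50,u+60,v+50),5)
plan([(.44,.2769,.0535,np.pi-.0424,2,1)],1)
```

```text
[0.44041072 0.27753022 0.0545546 ] [3.14145806e+00 2.62982364e-04 3.09931605e+00] [ 0.39471682 -0.25515813 -1.69587986]
0.77 [298.2, 171.8] [[0.456 0.258 0.049]
 [0.496 0.271 0.07 ]
 [0.539 0.284 0.088]]
0.46 0.0861 ; 0.47 0.0867 ; 0.48 0.0878 ; 0.49 0.0892 ; 0.5 0.0849 ; 0.51 0.0862 ; 0.52 0.0862 ; 0.53 0.0855 ; 0.54 0.0838 ; 1 0.6 -0.4 0.8 0.001 0.002 0; 1 0.6 -0.5 0.8 0 0 0
```

View pics/s6.png

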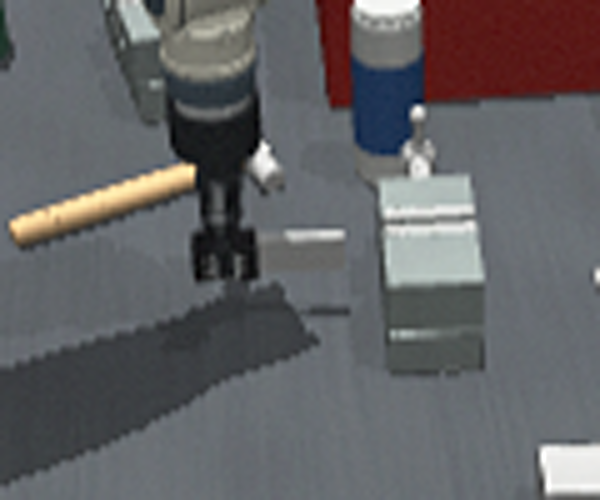

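The gauge hangs level in front of the mouth (blade 260–345, row 245; vise mouth at column 380). Approach along the gap.

Call:
move_arm --moves "1 -4 -0.7 0.9 0 0 0; 1 -10 0 0 0 0 0; 1 -10 0 0 0 0 0; 1 -6 0 0 0 0 0; 1 -3 0 0 0 0 0; 1 -3 0 0 0 0 0; 1 -3 0 0 0 0 0; 1 -3 0 0 0 0 0; 1 -3 0 0 0 0 0; 1 0 0 0 0 0 0"

```text
clock: 20.7
eef_pos: [0.4861, 0.2748, 0.0529]
orientation: [3.142, 0.0, 3.099]
ft_force: [0.5, 0.5, -2.1]
finger_gap: 0.335
grip_force: 79.9
```

Call:
move_arm --moves "1 -3 0 0.4 0 0 0; 1 -3 0 0.3 0 0 0; 1 -3 0 0 0 0 0; 1 -3 0 0 0 0 0; 1 -3 0 0 0 0 0; 1 0 0 0 0 0 0"

```text
clock: 21.3
eef_pos: [0.5012, 0.2741, 0.0522]
orientation: [3.142, 0.0, 3.099]
ft_force: [-0.3, -0.2, -2.2]
finger_gap: 0.337
grip_force: 79.9
```

Call:
move_arm --moves "1 -2 0 0.4 0 0 0; 1 -2 0 0.4 0 0 0; 1 -2 0 0.3 0 0 0; 1 0 0 0 0 0 0"

```text
clock: 21.7
eef_pos: [0.507, 0.274, 0.0514]
orientation: [3.141, 0.0, 3.099]
ft_force: [-1.4, 0.6, 2.2]
finger_gap: 0.339
grip_force: 80.7
```

Light floor contact. Slide in.

Call:
move_arm --moves "1 -4 0 0 0 0 0; 1 -4 0 0 0 0 0; 1 -4 0 0 0 0 0; 1 -4 0 0 0 0 0; 1 -4 0 0 0 0 0; 1 -4 0 0 0 0 0; 1 -4 0 0 0 0 0; 1 -4 0 0 0 0 0; 1 0 0 0 0 0 0"

```text
clock: 22.6
eef_pos: [0.5394, 0.2726, 0.0515]
orientation: [3.141, 0.001, 3.099]
ft_force: [-3.4, 0.8, 5.6]
finger_gap: 0.337
grip_force: 81.2
```

Call:
move_arm --moves "1 -2 0 -0.2 0 0 0; 1 -2 0 0 0 0 0; 1 -2 0 0 0 0 0; 1 -1 0 0 0 0 0; 1 0 0 0 0 0 0"

```text
clock: 23.1
eef_pos: [0.5459, 0.2723, 0.0515]
orientation: [3.141, -0.0, 3.099]
ft_force: [-4.4, 0.5, 5.9]
finger_gap: 0.336
grip_force: 81.2
```

Call:
move_arm --moves "1 -1 0 0 0 0 0; 1 -1 0 0 0 0 0; 1 -0.5 0 0 0 0 0; 1 0 0 0 0 0 0"

```text
clock: 23.5
eef_pos: [0.5481, 0.2722, 0.0515]
orientation: [3.141, -0.001, 3.099]
ft_force: [-7.1, 0.0, 7.7]
finger_gap: 0.337
grip_force: 81.3
```

Call:
move_arm --moves "1 -0.5 0 0 0 0 0; 1 -0.5 0 0 0 0 0; 1 0 0 0 0 0 0"

```text
clock: 23.8
eef_pos: [0.548, 0.2722, 0.0515]
orientation: [3.141, -0.002, 3.099]
ft_force: [-11.6, 0.7, 9.4]
finger_gap: 0.339
grip_force: 81.7
```

Call:
move_arm --moves "1 0.6 0 -0.4 0 0 0; 0.3 0 0 0 0 0 0; 0.3 0 0 0 0 0 0; 0.3 0 0 0 0 0 0; 0.3 0 0 0 0 0 0; 0.3 0 0 -20 0 0 0; 0.3 0 0 -40 0 0 0; 0.3 0 0 -40 0 0 0; 0.3 0 0 -20 0 0 0; 0.3 0 0 0 0 0 0; 0.3 0 0 0 0 0 0"

```text
clock: 24.9
eef_pos: [0.5486, 0.272, 0.1715]
orientation: [3.141, 0.0, 3.099]
ft_force: [-0.7, -0.0, -1.1]
finger_gap: 0.7
grip_force: 0.0
```

Run:
```python
from plan import *
p=shot('wrist'); W=cloud(p); s=p['state']; print(s['eef_pos'],s['orientation'],s['ft_force'])
m=(np.abs(W[...,2]-.081)<.004)&(W[...,0]<.585)&(np.abs(W[...,1]-.272)<.025); P=W[m]
print(len(P),np.median(P,0),cv2.minAreaRect((P[:,:2]*1e3).astype(np.float32)))
T=W[(np.abs(W[...,2]-.095)<.004)]
for y in (.25,.26,.285,.295):
    x=T[(np.abs(T[:,1]-y)<.002)&(T[:,0]<.66)][:,0]; print(y,x.min().round(4) if len(x) else None)
    x=P[np.abs(P[:,1]-y)<.0015][:,0]
    if len(x): print('handle',x.min(),x.max())
save(p,'w7.png')
p=shot('side'); W=cloud(p)
for d in finder.cut_out(p,'lid')[:1]: print('lid',d['p'],np.nanmax(W[d['mask']][:,2]))
```

```text
[0.5486495  0.27203945 0.17150472] [3.14144949e+00 4.06827028e-04 3.09868070e+00] [-0.65967018 -0.02914805 -1.14265531]
2652 [0.54871479 0.27168119 0.08147258] ((552.6050415039062, 272.9297180175781), (49.719268798828125, 64.96571350097656), 87.53740692138672)
0.25 0.5737
handle 0.5740848258988339 0.5750486002057323
0.26 0.5744
handle 0.5195665605486053 0.575188630609059
0.285 0.5752
handle 0.5206859181355692 0.576110332635226
0.295 0.5759
handle 0.5757709733222294 0.5769982853401191
lid 0.85 0.22820008686554127
```

View pics/w7.png

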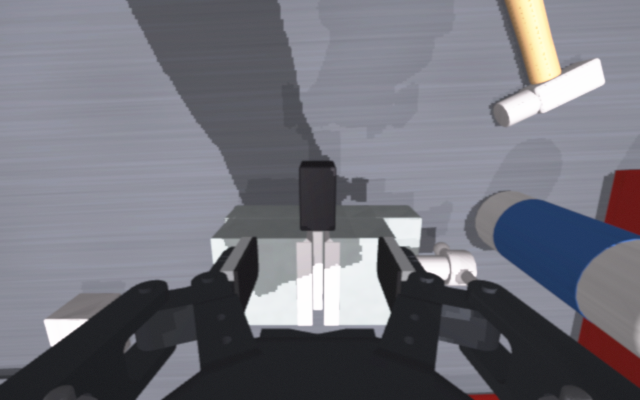

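The handle (317,196) is flush against the jaws and the blade lies in the gap (318,230–310). The handle's back end is 54.5–54.8 mm from the jaw faces against its 55 mm length, so it is home.

```bash
python3 -c "
from cell import ticket
print(ticket.hand_in())"
```

```text
the job is handed in; nothing more can be done
None
```

The job is handed in: the case lid is open, the gauge sits in the right-hand vise with its shoulder home against the jaws (within about 0.5 mm by camera), the robot is clear of it, and none of the other things was touched, by about 25 s on the robot's clock.

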